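# Register the interlock key and hold it through the guard window

### The job

Push the loose brass key tongue, lying flat on the aluminium locating plate, against the plate's two side pins and its end stop so that it is squared up on all three. Then pick it up by its blue grip, pass its round nose level through the narrow window in the yellow guard, and push the red spring plunger behind the window back more than half of its travel. Finish while still holding the tongue there with the plunger pressed, and leave the other things on the table where they are.

Things in the scene. Friction and masses are not known exactly. Their poses are not given: they have to be found in the camera images.
- tongue: Loose key tongue, 0.2 kg, lying flat on the plate: brass bar 24 mm wide (y), 12 mm thick (z), from x = -65 mm (square tail) to +115 mm (round nose), clear of the stops and up to 0.15 rad askew. A blue grip lug on it, x = -15 to +15 mm, as wide as the bar with flush sides, reaches 40 mm above the bar's underside; grip it across y. Origin: on the underside, below the lug's middle.
- tongue_tip (a point): Foremost point of the tongue's nose, half way up the bar (115, 0, 6 mm in the tongue's frame), axes as the tongue. The nose has a 12 mm radius seen from above and 2.5 mm chamfers above and below.
- tongue_tail (a point): Middle of the tongue's square tail end, half way up the bar (-65, 0, 6 mm in the tongue's frame), same axes as the tongue.
- plate: Fixed aluminium plate 12 mm thick, x = -85 to 135, y = -85 to 30 mm. Two steel pins, 10 mm across, at x = 85 and -50, y = 17 mm; dark end stop at x = 115 to 125 mm, y = -12 to 12; all 14 mm above the plate. Push the tongue to +y onto the pins and to +x onto the stop: its origin then lies straight above the plate's origin (on the table), axes parallel, underside 12 mm above the table.
- guard: Fixed guard housing, open at the top: yellow front plate 150 mm wide, 115 mm high, 6 mm thick, clear side walls behind it, 110 mm deep in all. Its x axis points into the guard, away from the robot, square to the front plate; z up. Origin: on the table, below the middle of the front plate's outer face.
- window (a point): Centre of the window (slot) on the outer face of the guard's front plate, 77 mm above the table; axes as the guard. The slot is 26 mm wide (y) and 14 mm high (z), through the 6 mm plate, sharp-edged: 2 mm wider and higher than the tongue.
- plunger_face (a point): Middle of the front face of the red plunger (20 mm in diameter), straight behind the window; it stands 25 mm inside the front plate's outer face when not pressed.
- plunger (a joint): How far the plunger is pushed into the guard (m): 0 free, 0.016 fully in; half travel is 0.008. Its spring pushes back with 1.8 N at first touch to 4.2 N fully in.
- spare_button: Bystander: spare green push button with a black body, 30 x 30 x 32 mm; origin at the centre of its underside.
- flat_pliers: Bystander: pliers with blue handles, 58 x 181 x 14 mm, long along y; origin at the centre of the underside.
- air_cylinder: Bystander: small white air cylinder with blue fittings, 32 x 120 x 44 mm, long along y; origin at the centre of the underside.
- fuse_tin: Bystander: small round tin with a red lid, 54 mm in diameter, 24 mm high; origin at the centre of its underside.
Mind the look-alikes: they are no part of the job. There is more than one size of the guard; the one meant has the size given above.

How it is judged:
On the way, in this order (a step that is already met when the one before it is completed fails the run):
1. the tongue lies flat on the plate, within 2 mm of both side pins and of the end stop (x of tongue_tip in the frame of plate above 0.113 m and y of tongue_tip in the frame of plate between -0.0025 and 0.003 m and y of tongue_tail in the frame of plate between -0.0025 and 0.003 m and z of tongue in the frame of plate below 0.015 m), for 0.2 s.
2. the nose has come through the guard's window (x of tongue_tip in the frame of window above 0.008 m and y of tongue_tip in the frame of window between -0.003 and 0.003 m and z of tongue_tip in the frame of window between -0.004 and 0.004 m), for 0.1 s.
At the end, for the whole second after the job is handed in: Fingers grip the tongue (over 3 N); it is still, level and in line with the guard (0.08 rad), nose over 30 mm inside the window within 3 mm sideways and 4 mm in height of its centre, tail over 65 mm above the table, plunger pressed over 7.5 mm (x of tongue_tip in the frame of window above 0.03 m and y of tongue_tip in the frame of window between -0.003 and 0.003 m and z of tongue_tip in the frame of window between -0.004 and 0.004 m and value of joint plunger above 0.0075 m and contact force between tongue and the fingers above 3 N and angle between tongue's own z axis and vertical below 0.08 rad and angle between the x axis of tongue and the x axis of window, either way round below 0.08 rad and height (world z) of tongue_tail above 0.065 m and linear speed of tongue below 0.02 m/s); the arm keeps its last pose, push and grip.
It fails at once if the spare button is moved more than 30 mm (distance of spare_button from where it was at the start of the episode above 0.03 m).
It fails at once if the flat pliers is moved more than 30 mm (distance of flat_pliers from where it was at the start of the episode above 0.03 m).
It fails at once if the air cylinder is moved more than 30 mm (distance of air_cylinder from where it was at the start of the episode above 0.03 m).
It fails at once if the fuse tin is moved more than 30 mm (distance of fuse_tin from where it was at the start of the episode above 0.03 m).
It also fails if it takes over 64 s, if anything falls off the work surface, if the arm or the gripper's body presses on something with over 40 N, if the wrist force passes 120 N, or if a joint passes its speed limit or range.

### The arm

A 6-joint arm with a two-finger parallel gripper is mounted at the origin on a cart in front of the work surface, level with it; the furniture and walls round the work are solid. World frame = base frame: x ahead of the robot, y to its left, z up, the work surface at z = 0. Lengths are in m, angles in rad, forces in N, time in s.
With the tool pointing down it reaches from about 0.35 to 0.975 m from the base axis. Payload 17.4 kg.
Tool frame: the origin (TCP) lies midway between the tips of the shut fingers; the grasp point (between the pads) lies 19 mm behind it (grip_point_offset is the distance from the TCP to the grasp point, in m); z points along the fingers, y is the line along which they close (so a half turn about z gives the same grasp; the last joint's range is limited). The gripper opens to 85 mm and grips with 20 to 120 N. Pads are 22 mm wide; open, the fingers measure 114 mm over their backs; the gripper's body (76 mm by 85 mm) begins 54 mm behind the grasp point. The pads swing forward as they close: fully open they stand 13 mm farther back than shut.
Start: joints at [1.105, 0.116, 1.442, -0, 1.584, -0.038], TCP at [0.28, 0.614, 0.231] pointing down, gripper open.
Joint ranges: [-2.83, 2.83], [-0.83, 2.19], [0.07, 2.5], [-1.14, 4.28], [0.01, 3], [-2.97, 2.97]. Speed limits (rad/s): [1.89, 1.89, 2.22, 3.14, 3.14, 3.14].

### API

Orientations are given as [roll, pitch, yaw] about the fixed x, y, z axes, in that order (R = Rz(yaw) Ry(pitch) Rx(roll)).
In Python, from plant import * gives the robot as it stands.
- The arm moves only by the tool drive_tool, never from a script. Its argument "motion" is a list of rows, each an object with "xyz": the shift along the tool's x, y, z in mm, a list of three; "delta_rot": the turn, a rotation vector about the tool's x, y, z in degrees, a list of three; "claw": the closure, from -1 (fully open) to 1 (shut). A call has 1 to 8 rows; each row shifts and turns the commanded pose from where the row before left it, along the tool's axes as they then stand; what a row does not reach is not made up. A row lasts 1/12 s, in which the tool goes at most 41.7 mm and 7.16 degrees, less where a joint would pass 70% of its speed; a pose out of reach is approached as far as the arm can. A call is refused whole if a number of a shift passes 41.7 or a number of a turn 7.16, either way. A call with a gripper value outside its range is refused whole. The fingers move at their own pace and stop on an object; "squeeze" is the grip in N (left out, the last holds). Time passes only in rows, so rows that do not move let the fingers close. It gives the time, the measured TCP pose, the force, the opening and the grip force at its end, in the units of the state.
- get_state(): the state, without advancing time (a new reading comes with each control period).
- read_camera(name): name is "side" or "top"; returns a dict with "pixels" (420x560x3 uint8, blue, green, red), "z_map" (420x560 float32, m along the optical axis (not along the pixel's ray), 0 where there is no reading), "mtx" (3x3 intrinsics, pixels), "rvec" (rotation vector, rad) and "tvec" (3), from world to camera coordinates, as OpenCV has them. Camera axes: x right, y down, z forward; pixel columns grow to the right and rows downward; lengths in m; the calibration is good to about 2 mm. A picture is of the moment at which its call begins.
- job_done(): hands the job in; it is judged then, once.
The state is a dict: "time_s": time; "joints": joint angles; "joint_vel": joint speeds; "joint_torque": joint torques, N m; "tcp_pos": TCP position; "tool_rot": TCP orientation; "force": force on the tool from outside, world axes, zero at the start; "torque": the same for the moment, N m; "finger_gap": finger opening in m; "grasp_force": force on a finger pad.
Only numpy, scipy, OpenCV 4.12 (cv2) and the standard library are available. Lean on these libraries where they do the work, as an engineer would, in place of code of your own. Each camera call takes 0.05 s, during which the arm holds its last target. There are 200 camera calls.

## Working session

There is one attempt and no reset: what is moved stays moved. The work goes in short steps, Python scripts to look and compute and a tool call to move; the robot and the scene stay as the last step left them, time stands still between calls to the robot, and variables do not carry over. Pictures are saved under pics/ and viewed, at most 10 in all, crops included, and the job is handed in when it is done.

Besides the shell and the picture viewer there is one more tool, called after "Emit:" in YAML: its name, and indented under it one key for each argument. drive_tool: Moves the arm, as the interface text tells. Its arguments: {"type":"object","properties":{"motion":{"type":"array"},"squeeze":{"type":"number"}},"required":["motion"]}

```bash
ls; mkdir -p pics; python3 - <<'E'
from plant import *
import cv2,numpy as np,pickle
s=get_state();print(s)
for n in("side","top"):
    c=read_camera(n);cv2.imwrite(f"pics/{n}0.png",c["pixels"]);pickle.dump(c,open(f"{n}0.pkl","wb"))
    R=cv2.Rodrigues(c["rvec"])[0];print(n,c["mtx"].tolist(),(-R.T@np.ravel(c["tvec"])).round(3),R[2].round(3))
E
```

```text
pics
{'time_s': 0.0, 'joints': array([ 1.10518364e+00,  1.16501350e-01,  1.44227909e+00, -9.85116445e-06,
        1.58401036e+00, -3.78069000e-02]), 'joint_vel': array([-8.67338517e-05,  4.24268957e-04, -2.75138244e-05,  6.57819627e-05,
       -8.23449504e-04,  9.30642477e-04]), 'joint_torque': array([-2.38199478e-03, -7.31975627e+01, -6.32484841e+01, -2.87308476e-04,
        5.84695983e-03,  2.61268315e-05]), 'tcp_pos': array([0.27996715, 0.61398455, 0.23054323]), 'tool_rot': array([-3.14039499e+00, -3.54441471e-05,  2.71378672e+00]), 'force': array([-0.53092028,  0.03296304, -0.37856003]), 'torque': array([-0.07119131,  0.00560767, -0.02523052]), 'grasp_force': 0.0, 'finger_gap': 0.08509024556378537}
side [[415.11924432139966, 0.0, 278.3214447334812], [0.0, 415.11924432139966, 210.0420402288684], [0.0, 0.0, 1.0]] [ 0.288 -0.901  0.814] [ 0.172  0.759 -0.628]
top [[519.758917164368, 0.0, 275.949368669079], [0.0, 519.758917164368, 211.63300514522777], [0.0, 0.0, 1.0]] [ 0.269 -0.022  1.416] [ 0.162 -0.016 -0.987]
```

View pics/top0.png

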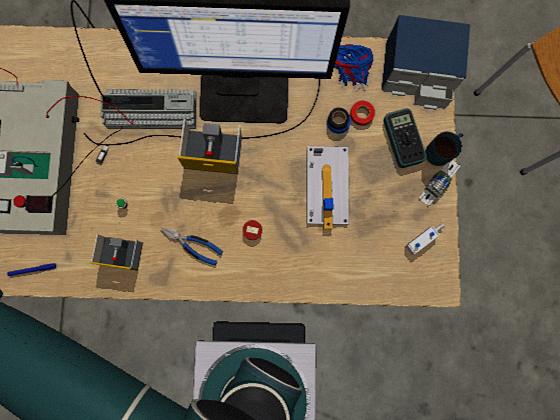

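View pics/side0.png

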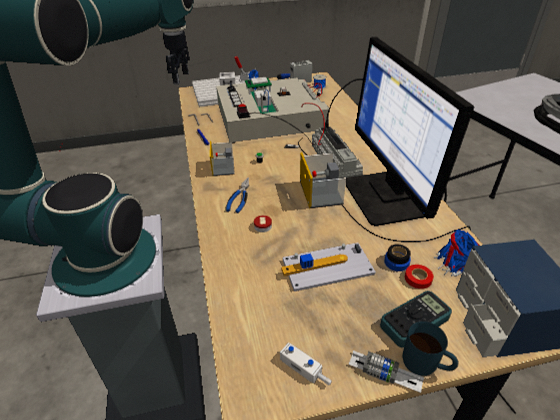

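The top view shows the plate near (327,187) with the tongue nose pointing up the image, the large guard at (210,148) and a smaller look-alike at (118,250). The side view shows the same layout, with the plate at (325,265) and the large guard at (320,180).

```bash
cat > h.py <<'E'
import cv2,numpy as np,pickle
def load(n): return pickle.load(open(n+".pkl","rb"))
def snap(n,tag):
    from plant import read_camera
    c=read_camera(n);pickle.dump(c,open(n+tag+".pkl","wb"));return c
def cam(c):
    R=cv2.Rodrigues(c["rvec"])[0];t=np.ravel(c["tvec"]);return R,t,-R.T@t
def ray(c,uv,z):
    R,t,o=cam(c);uv=np.atleast_2d(uv).astype(float)
    d=np.c_[uv,np.ones(len(uv))]@np.linalg.inv(c["mtx"]).T@R
    return o+d*((z-o[2])/d[:,2])[:,None]
def cloud(c):
    R,t,o=cam(c);h,w=c["z_map"].shape;v,u=np.mgrid[:h,:w]
    p=np.stack([u,v,np.ones_like(u)],-1)@np.linalg.inv(c["mtx"]).T*c["z_map"][...,None]
    return (p-t)@R
def proj(c,P):
    return cv2.projectPoints(np.atleast_2d(P).astype(float),c["rvec"],np.array(c["tvec"],float),c["mtx"],None)[0][:,0]
E
python3 - <<'E'
from h import *
t=load("top0");s=load("side0")
a=cv2.resize(t["pixels"][140:236,295:360],None,fx=6,fy=6,interpolation=cv2.INTER_CUBIC)
b=cv2.resize(s["pixels"][235:300,265:385],None,fx=3.3,fy=3.3,interpolation=cv2.INTER_CUBIC)
g=cv2.resize(t["pixels"][115:180,172:250],None,fx=5,fy=5,interpolation=cv2.INTER_CUBIC)
im=np.zeros((600,800,3),np.uint8);im[:576,:390]=a;im[:b.shape[0],400:400+b.shape[1]]=b;im[230:230+325,400:790]=g
cv2.imwrite("pics/z1.png",im)
for n,c in(("top",t),("side",s)):
    P=cloud(c);hsv=cv2.cvtColor(c["pixels"],cv2.COLOR_BGR2HSV)
    for lab,lo,hi in(("yellow",(15,120,60),(35,255,255)),("blue",(105,150,80),(125,255,255)),("red",(0,180,60),(6,255,255))):
        m=cv2.inRange(hsv,lo,hi);k,L,st,ce=cv2.connectedComponentsWithStats(m)
        for i in range(1,k):
            if st[i,4]>15:
                q=P[L==i];print(n,lab,st[i].tolist(),ce[i].round(1),"min",q.min(0).round(3),"max",q.max(0).round(3))
E
```

```text
top yellow [192, 18, 23, 3, 31] [203.  19.] min [0.864 0.107 0.351] max [0.869 0.155 0.359]
top yellow [536, 27, 24, 75, 619] [550.7  61.1] min [ 0.269 -1.046 -0.311] max [ 1.245 -0.022  1.416]
top yellow [148, 31, 21, 1, 21] [158.  31.] min [0.861 0.217 0.298] max [0.865 0.263 0.306]
top yellow [332, 111, 14, 5, 18] [338.5 112.5] min [ 0.772 -0.23   0.023] max [ 0.785 -0.194  0.04 ]
top yellow [177, 155, 60, 19, 435] [209.4 163.7] min [ 0.269 -0.022 -0.006] max [0.653 0.234 1.416]
top yellow [322, 165, 10, 35, 279] [326.5 181.5] min [ 0.533 -0.197  0.008] max [ 0.632 -0.169  0.037]
top yellow [218, 206, 21, 20, 142] [228.1 216. ] min [ 0.46   0.058 -0.01 ] max [0.514 0.113 0.007]
top yellow [315, 211, 19, 21, 184] [326.7 221.1] min [ 0.451 -0.204 -0.005] max [ 0.503 -0.154  0.032]
top yellow [184, 240, 9, 4, 19] [188.1 241.5] min [ 0.407  0.181 -0.004] max [0.415 0.202 0.007]
top yellow [247, 240, 8, 7, 17] [250.1 243.9] min [ 0.404  0.012 -0.005] max [0.42  0.031 0.007]
top yellow [89, 261, 42, 9, 103] [109.5 265.1] min [ 0.331  0.324 -0.01 ] max [0.353 0.456 0.087]
top yellow [98,
[... 4947 characters left out ...]
 [ 0.606 -0.492  0.035]
side blue [381, 372, 6, 6, 24] [383.2 374.6] min [ 0.288 -0.901  0.016] max [ 0.592 -0.509  0.814]
side red [235, 57, 7, 11, 38] [237.9  62.1] min [ 0.542  1.057 -0.262] max [0.715 2.105 0.149]
side red [238, 104, 8, 3, 17] [241.6 105.2] min [0.481 0.59  0.11 ] max [0.505 0.63  0.123]
side red [312, 171, 4, 6, 18] [313.8 173.3] min [0.636 0.128 0.075] max [0.645 0.142 0.088]
side red [254, 216, 18, 12, 133] [262.2 221.7] min [ 0.288 -0.901  0.001] max [0.474 0.066 0.814]
side red [448, 234, 15, 24, 75] [453.  246.7] min [ 0.889 -0.265  0.027] max [ 0.932 -0.194  0.048]
side red [405, 265, 28, 24, 388] [418.2 277. ] min [ 0.288 -0.901 -0.002] max [ 0.825 -0.233  0.814]
```

View pics/z1.png

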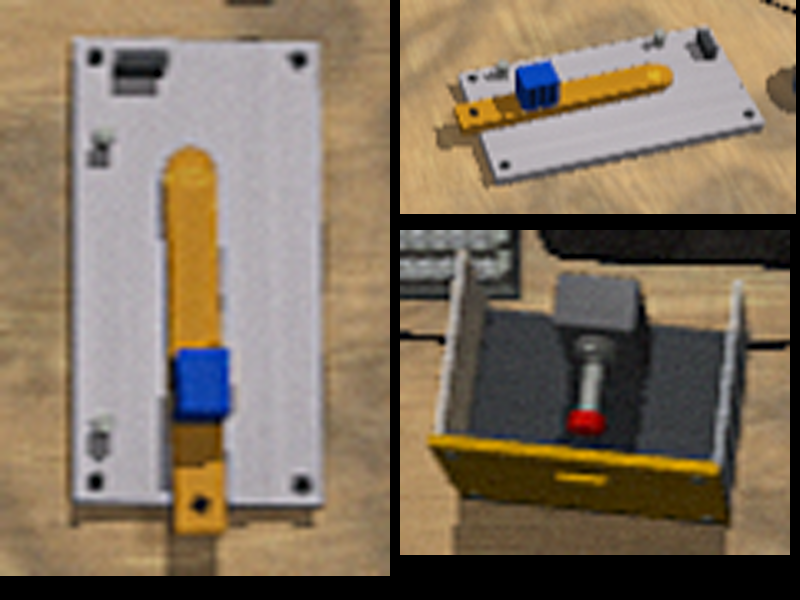

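The crop shows pins at the left edge (100,150) and (98,440), the end stop at (138,70) and the tongue right of and below its seat. The guard's window slot is at (582,480), with the red plunger at (585,420) behind it.

```bash
python3 - <<'E'
from h import *
t=load("top0");s=load("side0")
def fitline(p):
    vx,vy,x,y=cv2.fitLine(np.float32(p),cv2.DIST_HUBER,0,.01,.01).ravel();return vx,vy,x,y
# plate
for n,c,box in(("top",t,(295,140,65,90)),("side",s,(270,235,115,65))):
    x,y,w,h=box;hsv=cv2.cvtColor(c["pixels"],cv2.COLOR_BGR2HSV)
    m=np.zeros(hsv.shape[:2],np.uint8);m[y:y+h,x:x+w]=cv2.inRange(hsv,(0,0,135),(180,45,255))[y:y+h,x:x+w]
    m=cv2.morphologyEx(m,cv2.MORPH_OPEN,np.ones((2,2)));k,L,st,_=cv2.connectedComponentsWithStats(m)
    pts=np.argwhere(np.isin(L,[i for i in range(1,k) if st[i,4]>60]))[:,::-1]
    W=ray(c,pts,.012)[:,:2]
    hull=cv2.convexHull(np.float32(W*1000));r=cv2.minAreaRect(hull);print(n,"plate rect",r, cv2.boxPoints(r).round(1).tolist())
    print(" plate z med",np.nanmedian(cloud(c)[pts[:,1],pts[:,0],2]))
    P=cloud(c)
    # tongue bar mask and lug
    for lab,lo,hi,z in(("lug",(105,150,80),(125,255,255),.052),("bar",(12,120,110),(30,255,255),.024)):
        mm=np.zeros_like(m);mm[y:y+h,x:x+w]=cv2.inRange(hsv,lo,hi)[y:y+h,x:x+w]
        q=P[mm>0];q=q[abs(q[:,2]-z)<.007]
        print(n,lab,len(q),cv2.minAreaRect(np.float32(q[:,:2]*1000)),"zmed",np.median(q[:,2]))
# guard front top edge
for n,c,lo,hi in(("top",t,(170,150),(245,182)),("side",s,(290,145),(320,215))):
    hsv=cv2.cvtColor(c["pixels"],cv2.COLOR_BGR2HSV);P=cloud(c)
    m=np.zeros(hsv.shape[:2],np.uint8);sl=(slice(lo[1],hi[1]),slice(lo[0],hi[0]))
    m[sl]=cv2.inRange(hsv,(15,100,40),(35,255,255))[sl]
    q=P[m>0];q=q[(q[:,2]<.13)&(q[:,2]>.02)]
    for a,b in((.02,.108),(.11,.12)):
        e=q[(q[:,2]>a)&(q[:,2]<b)]
        if len(e)<10: continue
        l=fitline(e[:,:2]);print(n,"guard z",a,len(e),"dir yaw",np.degrees(np.arctan2(l[1],l[0])).round(2),"pt",np.round(l[2:],4),"ymin/max",e[:,1].min().round(4),e[:,1].max().round(4),"zmax",e[:,2].max())
    hsvr=cv2.inRange(hsv,(0,150,60),(8,255,255))|cv2.inRange(hsv,(172,150,60),(180,255,255))
    rm=np.zeros_like(m);rs=(slice(145,162),slice(200,220)) if n=="top" else (slice(165,182),slice(306,322));rm[rs]=hsvr[rs]
    q=P[rm>0];print(n,"red",len(q),q.mean(0).round(4),q.min(0).round(4),q.max(0).round(4),np.argwhere(rm)[:,::-1].mean(0))
E
```

```text
top plate rect ((577.3604736328125, -189.53826904296875), (218.0083465576172, 114.74369049072266), 0.8266432285308838) [[467.5, -133.6999969482422], [469.20001220703125, -248.5], [687.2000122070312, -245.3000030517578], [685.5, -130.60000610351562]]
 plate z med 0.011975695434554361
top lug 88 ((519.8536376953125, -183.34713745117188), (28.401899337768555, 22.199838638305664), 0.7719587087631226) zmed 0.05238244019714896
top bar 373 ((543.938720703125, -183.08724975585938), (176.77859497070312, 23.62449073791504), 2.517625093460083) zmed 0.024096504245123048
side plate rect ((582.6024169921875, -189.17958068847656), (217.92552185058594, 118.93949127197266), 0.5955358147621155) [[473.0, -130.8000030517578], [474.29998779296875, -249.8000030517578], [692.2000122070312, -247.5], [690.9000244140625, -128.60000610351562]]
 plate z med 0.011472075098754989
side lug 83 ((520.2092895507812, -186.70533752441406), (28.433574676513672, 26.6021785736084), 3.6255693435668945) zmed 0.051474302245546014
side bar 360 ((545.5036010742188, -185.52467346191406), (179.04910278320312, 28.586811065673828), 0.9406278729438782) zmed 0.023571159120714377
top guard z 0.02 437 dir yaw 85.72 pt [0.6094 0.122 ] ymin/max 0.0652 0.2158 zmax 0.10781945291397062
top guard z 0.11 153 dir yaw 85.97 pt [0.6122 0.1337] ymin/max 0.067 0.2141 zmax 0.11998470035925692
top red 34 [0.64   0.1374 0.081 ] [0.635  0.1289 0.0129] [0.6648 0.1474 0.0881] [208.67647059 152.97058824]
side guard z 0.02 306 dir yaw 86.08 pt [0.6116 0.136 ] ymin/max 0.0605 0.2174 zmax 0.10793316247570794
side guard z 0.11 67 dir yaw 85.65 pt [0.6133 0.1301] ymin/max 0.0615 0.2126 zmax 0.1182049235262765
side red 20 [0.6398 0.133  0.0818] [0.636  0.1255 0.0746] [0.6453 0.1432 0.088 ] [313.8 173.4]
```

Emit:
drive_tool:
  motion:
    - {"xyz":[0,0,0],"delta_rot":[0,0,-6.4],"claw":-1}
    - {"xyz":[0,0,0],"delta_rot":[0,0,-6.4],"claw":-1}
    - {"xyz":[0,0,0],"delta_rot":[0,0,-6.4],"claw":-1}
    - {"xyz":[0,0,0],"delta_rot":[0,0,-6.4],"claw":-1}
    - {"xyz":[-10,-33,0],"delta_rot":[0,0,0],"claw":-1}
    - {"xyz":[-10,-33,0],"delta_rot":[0,0,0],"claw":-1}
    - {"xyz":[-10,-33,0],"delta_rot":[0,0,0],"claw":-1}
    - {"xyz":[-10,-33,0],"delta_rot":[0,0,0],"claw":-1}
  squeeze: 40

```text
time_s: 0.77
tcp_pos: [0.3226, 0.4815, 0.2307]
tool_rot: [-3.141, -0.0, -3.122]
force: [1.1, 0.1, 0.4]
finger_gap: 0.0853
grasp_force: 0.0
```

Emit:
drive_tool:
  motion:
    - {"xyz":[-10,-33,0],"delta_rot":[0,0,0],"claw":-1}
    - {"xyz":[-10,-33,0],"delta_rot":[0,0,0],"claw":-1}
    - {"xyz":[-10,-33,0],"delta_rot":[0,0,0],"claw":-1}
    - {"xyz":[-10,-33,0],"delta_rot":[0,0,0],"claw":-1}
    - {"xyz":[-10,-33,0],"delta_rot":[0,0,0],"claw":-1}
    - {"xyz":[-10,-33,0],"delta_rot":[0,0,0],"claw":-1}
    - {"xyz":[-10,-33,0],"delta_rot":[0,0,0],"claw":-1}
    - {"xyz":[-10,-33,0],"delta_rot":[0,0,0],"claw":-1}

```text
time_s: 1.43
tcp_pos: [0.4075, 0.2189, 0.2311]
tool_rot: [-3.142, -0.0, -3.122]
force: [0.2, 0.5, 0.2]
finger_gap: 0.0851
grasp_force: 0.0
```

Emit:
drive_tool:
  motion:
    - {"xyz":[-10,-33,0],"delta_rot":[0,0,0],"claw":-1}
    - {"xyz":[-10,-33,0],"delta_rot":[0,0,0],"claw":-1}
    - {"xyz":[-10,-33,0],"delta_rot":[0,0,0],"claw":-1}
    - {"xyz":[-10,-33,0],"delta_rot":[0,0,0],"claw":-1}
    - {"xyz":[-10,-33,0],"delta_rot":[0,0,0],"claw":-1}
    - {"xyz":[-10,-33,0],"delta_rot":[0,0,0],"claw":-1}
    - {"xyz":[-10,-33,0],"delta_rot":[0,0,0],"claw":-1}
    - {"xyz":[-10,-33,0],"delta_rot":[0,0,0],"claw":-1}

```text
time_s: 2.1
tcp_pos: [0.4926, -0.0437, 0.2312]
tool_rot: [3.142, -0.0, -3.123]
force: [0.1, 1.1, -0.4]
finger_gap: 0.0851
grasp_force: 0.0
```

Emit:
drive_tool:
  motion:
    - {"xyz":[-6.2,-35.2,0],"delta_rot":[0,0,0],"claw":-1}
    - {"xyz":[-6.2,-35.2,0],"delta_rot":[0,0,0],"claw":-1}
    - {"xyz":[-6.2,-35.2,0],"delta_rot":[0,0,0],"claw":-1}
    - {"xyz":[-6.2,-35.2,0],"delta_rot":[0,0,0],"claw":-1}
    - {"xyz":[0,0,30],"delta_rot":[0,0,0],"claw":-1}
    - {"xyz":[0,0,30],"delta_rot":[0,0,0],"claw":-1}
    - {"xyz":[0,0,30],"delta_rot":[0,0,0],"claw":-1}
    - {"xyz":[0,0,20],"delta_rot":[0,0,0],"claw":-1}

```text
time_s: 2.77
tcp_pos: [0.5189, -0.1821, 0.118]
tool_rot: [3.14, -0.003, -3.123]
force: [-0.1, -0.5, -1.0]
finger_gap: 0.0856
grasp_force: 0.0
```

```bash
python3 - <<'E'
from h import *
from plant import get_state
t=snap("top","1");s=snap("side","1");print(get_state()["tcp_pos"])
a=cv2.resize(t["pixels"][130:240,280:370],None,fx=4.4,fy=4.4,interpolation=cv2.INTER_CUBIC)
b=cv2.resize(s["pixels"][180:300,255:385],None,fx=3,fy=3,interpolation=cv2.INTER_CUBIC)
im=np.zeros((500,800,3),np.uint8);im[:a.shape[0],:a.shape[1]]=a;im[:b.shape[0],400:400+b.shape[1]]=b;cv2.imwrite("pics/z2.png",im)
E
```

```text
[ 0.51834393 -0.18163918  0.11747125]
```

View pics/z2.png

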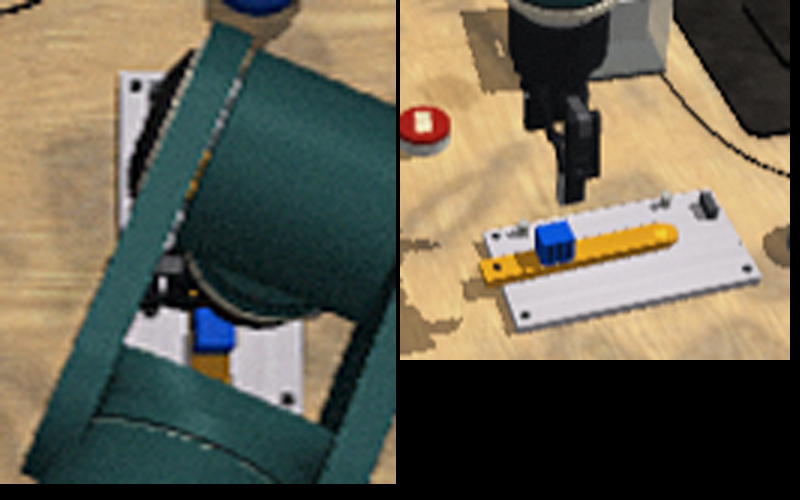

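The gripper hovers over the lug (at (555,243) in the right crop), clear of the plate; the top view is mostly hidden by the arm. Descend.

Emit:
drive_tool:
  motion:
    - {"xyz":[-1.5,-3,25],"delta_rot":[0,0,0],"claw":-1}
    - {"xyz":[0,0,25],"delta_rot":[0,0,0],"claw":-1}
    - {"xyz":[0,0,20],"delta_rot":[0,0,0],"claw":-1}
    - {"xyz":[0,0,15],"delta_rot":[0,0,0],"claw":-1}
    - {"xyz":[0,0,8],"delta_rot":[0,0,0],"claw":-1}
    - {"xyz":[0,0,4],"delta_rot":[0,0,0],"claw":-1}
    - {"xyz":[0,0,0],"delta_rot":[0,0,0],"claw":-1}
    - {"xyz":[0,0,0],"delta_rot":[0,0,0],"claw":-1}

```text
time_s: 3.53
tcp_pos: [0.5222, -0.1854, 0.0256]
tool_rot: [-3.141, 0.001, -3.123]
force: [-0.1, 0.2, 0.5]
finger_gap: 0.0851
grasp_force: 0.0
```

Emit:
drive_tool:
  motion:
    - {"xyz":[0,0,0],"delta_rot":[0,0,0],"claw":1}
    - {"xyz":[0,0,0],"delta_rot":[0,0,0],"claw":1}
    - {"xyz":[0,0,0],"delta_rot":[0,0,0],"claw":1}
    - {"xyz":[0,0,0],"delta_rot":[0,0,0],"claw":1}
    - {"xyz":[0,0,0],"delta_rot":[0,0,0],"claw":1}
    - {"xyz":[0,0,0],"delta_rot":[0,0,0],"claw":1}
    - {"xyz":[0,0,0],"delta_rot":[0,0,0],"claw":1}
    - {"xyz":[0,0,0],"delta_rot":[0,0,0],"claw":1}
  squeeze: 20

```text
time_s: 4.2
tcp_pos: [0.5217, -0.1852, 0.0246]
tool_rot: [-3.142, 0.0, -3.123]
force: [-1.5, -0.1, 5.0]
finger_gap: 0.0238
grasp_force: 20.4
```

Emit:
drive_tool:
  motion:
    - {"xyz":[0,2,0],"delta_rot":[0,0,0],"claw":1}
    - {"xyz":[0,2,0],"delta_rot":[0,0,0],"claw":1}
    - {"xyz":[0,2,0],"delta_rot":[0,0,0],"claw":1}
    - {"xyz":[0,2,0],"delta_rot":[0,0,0],"claw":1}
    - {"xyz":[0,2,0],"delta_rot":[0,0,0],"claw":1}
    - {"xyz":[0,2,0],"delta_rot":[0,0,0],"claw":1}
    - {"xyz":[0,2,0],"delta_rot":[0,0,0],"claw":1}
    - {"xyz":[0,2,0],"delta_rot":[0,0,0],"claw":1}

```text
time_s: 4.87
tcp_pos: [0.5215, -0.1692, 0.0246]
tool_rot: [-3.141, 0.0, -3.123]
force: [-0.1, -5.9, 4.7]
finger_gap: 0.0238
grasp_force: 20.3
```

Emit:
drive_tool:
  motion:
    - {"xyz":[-4,0,0],"delta_rot":[0,0,0],"claw":1}
    - {"xyz":[-4,0,0],"delta_rot":[0,0,0],"claw":1}
    - {"xyz":[-4,0,0],"delta_rot":[0,0,0],"claw":1}
    - {"xyz":[-4,0,0],"delta_rot":[0,0,0],"claw":1}
    - {"xyz":[-4,0,0],"delta_rot":[0,0,0],"claw":1}
    - {"xyz":[-4,0,0],"delta_rot":[0,0,0],"claw":1}
    - {"xyz":[0,0,0],"delta_rot":[0,0,0],"claw":1}
    - {"xyz":[0,0,0],"delta_rot":[0,0,0],"claw":1}

```text
time_s: 5.53
tcp_pos: [0.5455, -0.1684, 0.0245]
tool_rot: [3.141, 0.0, -3.122]
force: [-0.3, -0.7, 6.4]
finger_gap: 0.024
grasp_force: 19.9
```

Emit:
drive_tool:
  motion:
    - {"xyz":[0,1,0],"delta_rot":[0,0,0],"claw":1}
    - {"xyz":[0,1,0],"delta_rot":[0,0,0],"claw":1}
    - {"xyz":[0,1,0],"delta_rot":[0,0,0],"claw":1}
    - {"xyz":[0,0,0],"delta_rot":[0,0,0],"claw":1}

```text
time_s: 5.87
tcp_pos: [0.5454, -0.1657, 0.0246]
tool_rot: [-3.141, 0.0, -3.123]
force: [0.6, -3.5, 6.0]
finger_gap: 0.0235
grasp_force: 19.8
```

Emit:
drive_tool:
  motion:
    - {"xyz":[0,1,0],"delta_rot":[0,0,0],"claw":1}
    - {"xyz":[0,0.5,0],"delta_rot":[0,0,0],"claw":1}
    - {"xyz":[0,0,0],"delta_rot":[0,0,0],"claw":1}

```text
time_s: 6.12
tcp_pos: [0.5453, -0.1642, 0.0245]
tool_rot: [-3.141, 0.0, -3.123]
force: [-0.5, -3.3, 4.9]
finger_gap: 0.0237
grasp_force: 19.8
```

Emit:
drive_tool:
  motion:
    - {"xyz":[0,1,0],"delta_rot":[0,0,0],"claw":1}
    - {"xyz":[0,0,0],"delta_rot":[0,0,0],"claw":1}

```text
time_s: 6.28
tcp_pos: [0.5453, -0.1632, 0.0246]
tool_rot: [-3.141, 0.0, -3.123]
force: [1.0, -4.3, 5.8]
finger_gap: 0.0235
grasp_force: 19.8
```

Emit:
drive_tool:
  motion:
    - {"xyz":[0,1,0],"delta_rot":[0,0,0],"claw":1}
    - {"xyz":[0,0,0],"delta_rot":[0,0,0],"claw":1}

```text
time_s: 6.45
tcp_pos: [0.5453, -0.1622, 0.0245]
tool_rot: [-3.141, 0.0, -3.123]
force: [0.0, -3.9, 5.6]
finger_gap: 0.0238
grasp_force: 19.8
```

Emit:
drive_tool:
  motion:
    - {"xyz":[0,1,0],"delta_rot":[0,0,0],"claw":1}
    - {"xyz":[0,0,0],"delta_rot":[0,0,0],"claw":1}

```text
time_s: 6.62
tcp_pos: [0.5453, -0.1612, 0.0245]
tool_rot: [-3.141, 0.0, -3.123]
force: [0.6, -4.4, 4.6]
finger_gap: 0.0236
grasp_force: 19.8
```

Emit:
drive_tool:
  motion:
    - {"xyz":[0,1,0],"delta_rot":[0,0,0],"claw":1}
    - {"xyz":[0,0,0],"delta_rot":[0,0,0],"claw":1}

```text
time_s: 6.78
tcp_pos: [0.5452, -0.1602, 0.0245]
tool_rot: [-3.141, 0.0, -3.123]
force: [-0.1, -4.1, 5.6]
finger_gap: 0.0239
grasp_force: 19.8
```

Emit:
drive_tool:
  motion:
    - {"xyz":[0,1,0],"delta_rot":[0,0,0],"claw":1}
    - {"xyz":[0,0,0],"delta_rot":[0,0,0],"claw":1}

```text
time_s: 6.95
tcp_pos: [0.5452, -0.1593, 0.0245]
tool_rot: [-3.141, 0.0, -3.123]
force: [0.7, -4.8, 5.7]
finger_gap: 0.0236
grasp_force: 19.9
```

Emit:
drive_tool:
  motion:
    - {"xyz":[0,1,0],"delta_rot":[0,0,0],"claw":1}
    - {"xyz":[0,0,0],"delta_rot":[0,0,0],"claw":1}

```text
time_s: 7.12
tcp_pos: [0.5451, -0.1586, 0.0245]
tool_rot: [-3.14, 0.0, -3.123]
force: [-0.9, -7.9, 5.4]
finger_gap: 0.0235
grasp_force: 20.1
```

```bash
python3 - <<'E'
from h import *
from plant import get_state
s=snap("side","2");st=get_state();print(st["tcp_pos"],st["force"],st["torque"])
cv2.imwrite("pics/z3.png",cv2.resize(s["pixels"][215:305,260:390],None,fx=6,fy=6,interpolation=cv2.INTER_CUBIC))
E
```

```text
[ 0.54513954 -0.15863609  0.02454979] [-0.46962312 -7.71382497  5.90442543] [-1.28984167  0.15162246 -0.44785125]
```

View pics/z3.png

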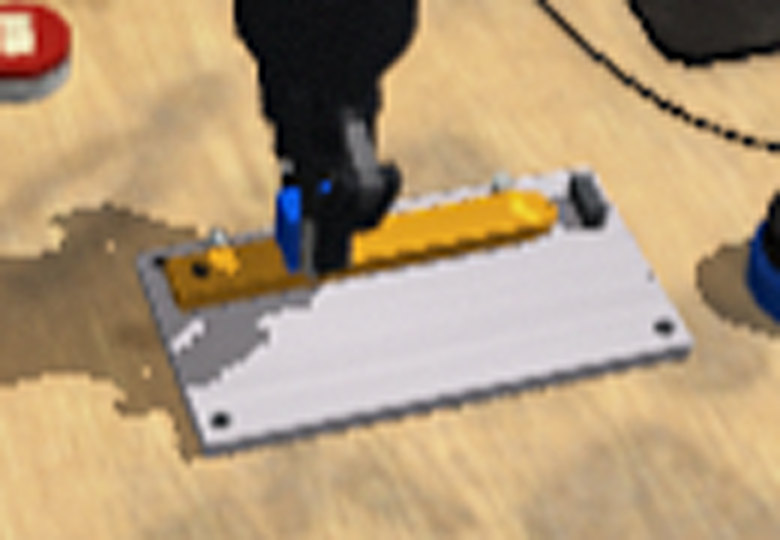

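The side crop shows the tongue touching the pins at (220,240) and (500,183), with the nose at (550,210) short of the stop at (588,200) by several mm. The force has begun to rise.

Emit:
drive_tool:
  motion:
    - {"xyz":[0,0.8,0],"delta_rot":[0,0,0],"claw":1}
    - {"xyz":[0,0,0],"delta_rot":[0,0,0],"claw":1}

```text
time_s: 7.33
tcp_pos: [0.5451, -0.1584, 0.0246]
tool_rot: [-3.139, 0.0, -3.123]
force: [-0.9, -13.6, 3.7]
finger_gap: 0.0239
grasp_force: 20.4
```

Emit:
drive_tool:
  motion:
    - {"xyz":[-1,0,0],"delta_rot":[0,0,0],"claw":1}
    - {"xyz":[-1,0,0],"delta_rot":[0,0,0],"claw":1}
    - {"xyz":[-1,0,0],"delta_rot":[0,0,0],"claw":1}
    - {"xyz":[-1,0,0],"delta_rot":[0,0,0],"claw":1}
    - {"xyz":[-1,0,0],"delta_rot":[0,0,0],"claw":1}
    - {"xyz":[-1,0,0],"delta_rot":[0,0,0],"claw":1}
    - {"xyz":[0,0,0],"delta_rot":[0,0,0],"claw":1}

```text
time_s: 7.92
tcp_pos: [0.5495, -0.1584, 0.0245]
tool_rot: [-3.14, -0.004, -3.123]
force: [-19.3, -12.4, 15.4]
finger_gap: 0.0238
grasp_force: 21.6
```

Emit:
drive_tool:
  motion:
    - {"xyz":[-1,0,0],"delta_rot":[0,0,0],"claw":1}
    - {"xyz":[-1,0,0],"delta_rot":[0,0,0],"claw":1}
    - {"xyz":[0,0,0],"delta_rot":[0,0,0],"claw":1}

```text
time_s: 8.17
tcp_pos: [0.5516, -0.1584, 0.0245]
tool_rot: [-3.14, -0.004, -3.123]
force: [-18.8, -13.0, 15.2]
finger_gap: 0.0237
grasp_force: 21.6
```

Emit:
drive_tool:
  motion:
    - {"xyz":[0,0,0],"delta_rot":[0,0,0],"claw":-1}
    - {"xyz":[0,0,0],"delta_rot":[0,0,0],"claw":-1}
    - {"xyz":[0,0,0],"delta_rot":[0,0,0],"claw":-1}
    - {"xyz":[0,0,0],"delta_rot":[0,0,0],"claw":-1}
    - {"xyz":[0,0,-30],"delta_rot":[0,0,0],"claw":-1}
    - {"xyz":[0,0,-30],"delta_rot":[0,0,0],"claw":-1}
    - {"xyz":[0,0,-20],"delta_rot":[0,0,0],"claw":-1}
    - {"xyz":[0,0,0],"delta_rot":[0,0,0],"claw":-1}

```text
time_s: 8.83
tcp_pos: [0.5548, -0.1576, 0.109]
tool_rot: [-3.14, 0.006, -3.122]
force: [0.1, 0.4, 0.7]
finger_gap: 0.0853
grasp_force: 0.0
```

```bash
python3 - <<'E'
from h import *
from plant import get_state
s=snap("side","3");st=get_state();print(st["time_s"],st["tcp_pos"],st["force"])
cv2.imwrite("pics/z4.png",cv2.resize(s["pixels"][215:305,260:390],None,fx=6,fy=6,interpolation=cv2.INTER_CUBIC))
E
```

```text
8.8833 [ 0.55407484 -0.15732479  0.10653364] [ 0.01502661 -0.05682341 -0.78403813]
```

View pics/z4.png

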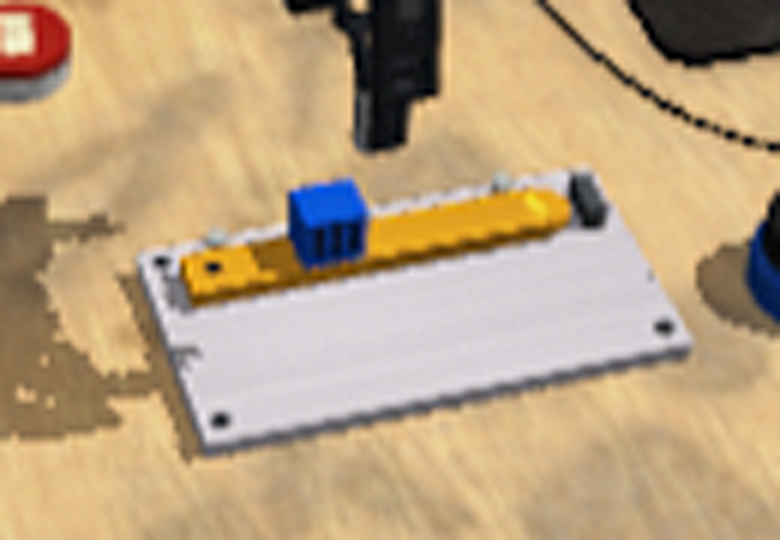

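The tongue lies flat along both pins (215,238) and (500,183), with its nose at (570,210) at or very near the stop's face (578,205). I'll check numerically.

```bash
python3 - <<'E'
from h import *
def lug(c,z=.052):
    hsv=cv2.cvtColor(c["pixels"],cv2.COLOR_BGR2HSV);P=cloud(c)
    m=np.zeros(hsv.shape[:2],np.uint8);m[235:300,270:385]=cv2.inRange(hsv,(100,120,60),(128,255,255))[235:300,270:385]
    q=P[(m>0)&(abs(P[...,2]-z)<.004)];return len(q),q.mean(0).round(4),q[:,0].min().round(4),q[:,0].max().round(4)
def bar(c):
    hsv=cv2.cvtColor(c["pixels"],cv2.COLOR_BGR2HSV);P=cloud(c)
    m=np.zeros(hsv.shape[:2],np.uint8);m[235:300,270:385]=cv2.inRange(hsv,(12,120,80),(30,255,255))[235:300,270:385]
    q=P[(m>0)&(abs(P[...,2]-.024)<.004)];l=cv2.fitLine(np.float32(q[:,:2]),2,0,.01,.01).ravel()
    print("bar",q[:,0].min(),q[:,0].max(),"yaw",np.degrees(np.arctan2(l[1],l[0])))
for n in("side1","side3"):
    c=load(n);print(n,lug(c));bar(c)
c=load("side3");P=cloud(c);hsv=cv2.cvtColor(c["pixels"],cv2.COLOR_BGR2HSV)
m=(hsv[...,2]<110)&(hsv[...,1]<90);m[:,:350]=0;m[:,365:]=0;m[:240]=0;m[:255]&=True;m[256:]=0
q=P[m];print("stop",len(q),q[:,0].min(),q[:,0].max(),q[:,1].min(),q[:,1].max(),q[:,2].max())
# pixel chain nose/stop along row
for r in range(243,256): print(r,[tuple(int(v) for v in hsv[r,u]) for u in range(351,362)])
E
```

```text
side1 (85, array([ 0.5202, -0.1872,  0.0511]), np.float64(0.5056), np.float64(0.535))
bar 0.45668170554604604 0.6347093432299994 yaw 2.3633704
side3 (80, array([ 0.5499, -0.1618,  0.0515]), np.float64(0.5353), np.float64(0.5645))
bar 0.4860050473595039 0.6638931003645122 yaw 0.97741514
stop 38 0.6700682337241223 0.6793537967353637 -0.17126420148188462 -0.13294007114568213 0.027321354384205573
243 [(17, 73, 228), (15, 54, 227), (13, 39, 224), (14, 40, 199), (15, 43, 179), (14, 33, 198), (3, 14, 196), (13, 44, 198), (17, 88, 220), (18, 107, 229), (19, 103, 227)]
244 [(11, 17, 216), (171, 8, 218), (131, 9, 226), (137, 9, 209), (115, 15, 100), (120, 13, 118), (107, 19, 119), (144, 9, 136), (12, 33, 221), (18, 108, 229), (18, 103, 228)]
245 [(0, 10, 211), (129, 12, 217), (143, 9, 215), (150, 7, 182), (90, 36, 35), (107, 23, 76), (107, 23, 79), (111, 17, 107), (168, 13, 203), (18, 89, 230), (18, 105, 231)]
246 [(16, 98, 224), (14, 43, 216), (3, 12, 212), (131, 13, 157), (114, 49, 26), (98, 31, 65), (103, 27, 84), (111, 21, 87), (160, 6, 138), (13, 43, 214), (19, 107, 234)]
247 [(20, 223, 2
[... 839 characters left out ...]
, 8, 187)]
252 [(19, 224, 156), (19, 229, 165), (19, 217, 156), (16, 113, 129), (128, 16, 124), (144, 11, 111), (105, 26, 40), (90, 18, 28), (108, 27, 47), (150, 7, 108), (150, 6, 201)]
253 [(18, 220, 108), (17, 147, 132), (15, 63, 166), (167, 10, 175), (141, 10, 177), (155, 9, 174), (165, 6, 158), (150, 7, 153), (143, 6, 157), (156, 7, 182), (150, 5, 214)]
254 [(15, 80, 130), (0, 14, 183), (175, 7, 208), (141, 8, 218), (143, 9, 217), (160, 7, 217), (159, 8, 216), (150, 6, 217), (150, 5, 214), (163, 8, 213), (156, 6, 208)]
255 [(176, 10, 187), (139, 9, 219), (135, 7, 214), (158, 5, 210), (150, 6, 210), (158, 5, 210), (158, 10, 213), (160, 7, 212), (156, 6, 209), (150, 6, 209), (150, 5, 209)]
```

Emit:
drive_tool:
  motion:
    - {"xyz":[3,-1,20],"delta_rot":[0,0,0],"claw":-1}
    - {"xyz":[0,0,25],"delta_rot":[0,0,0],"claw":-1}
    - {"xyz":[0,0,20],"delta_rot":[0,0,0],"claw":-1}
    - {"xyz":[0,0,12],"delta_rot":[0,0,0],"claw":-1}
    - {"xyz":[0,0,7],"delta_rot":[0,0,0],"claw":-1}
    - {"xyz":[0,0,0],"delta_rot":[0,0,0],"claw":-1}

```text
time_s: 9.38
tcp_pos: [0.5493, -0.158, 0.0185]
tool_rot: [3.141, -0.003, -3.123]
force: [-0.1, -0.2, -1.0]
finger_gap: 0.0852
grasp_force: 0.0
```

Emit:
drive_tool:
  motion:
    - {"xyz":[0,0,0],"delta_rot":[0,0,0],"claw":1}
    - {"xyz":[0,0,0],"delta_rot":[0,0,0],"claw":1}
    - {"xyz":[0,0,0],"delta_rot":[0,0,0],"claw":1}
    - {"xyz":[0,0,0],"delta_rot":[0,0,0],"claw":1}
    - {"xyz":[0,0,0],"delta_rot":[0,0,0],"claw":1}
    - {"xyz":[0,0,0],"delta_rot":[0,0,0],"claw":1}
    - {"xyz":[0,0,0],"delta_rot":[0,0,0],"claw":1}
  squeeze: 40

```text
time_s: 9.97
tcp_pos: [0.5504, -0.1586, 0.021]
tool_rot: [-3.141, 0.001, -3.123]
force: [-1.3, -1.7, 6.4]
finger_gap: 0.0236
grasp_force: 40.3
```

Emit:
drive_tool:
  motion:
    - {"xyz":[-0.7,0,0],"delta_rot":[0,0,0],"claw":1}
    - {"xyz":[-0.7,0,0],"delta_rot":[0,0,0],"claw":1}
    - {"xyz":[0,0,0],"delta_rot":[0,0,0],"claw":1}

```text
time_s: 10.22
tcp_pos: [0.5511, -0.1586, 0.021]
tool_rot: [-3.141, -0.001, -3.123]
force: [-8.9, -2.4, 11.4]
finger_gap: 0.024
grasp_force: 41.1
```

Emit:
drive_tool:
  motion:
    - {"xyz":[-0.7,0,0],"delta_rot":[0,0,0],"claw":1}
    - {"xyz":[0,0,0],"delta_rot":[0,0,0],"claw":1}

```text
time_s: 10.38
tcp_pos: [0.5518, -0.1586, 0.021]
tool_rot: [-3.141, -0.001, -3.123]
force: [-9.0, -1.7, 11.3]
finger_gap: 0.0235
grasp_force: 41.0
```

Emit:
drive_tool:
  motion:
    - {"xyz":[-0.7,0,0],"delta_rot":[0,0,0],"claw":1}
    - {"xyz":[0,0,0],"delta_rot":[0,0,0],"claw":1}

```text
time_s: 10.55
tcp_pos: [0.5525, -0.1586, 0.021]
tool_rot: [-3.141, -0.001, -3.123]
force: [-9.9, -1.3, 11.1]
finger_gap: 0.0232
grasp_force: 41.0
```

Emit:
drive_tool:
  motion:
    - {"xyz":[-0.7,0.5,0],"delta_rot":[0,0,0],"claw":1}
    - {"xyz":[0,0,0],"delta_rot":[0,0,0],"claw":1}
    - {"xyz":[0,0,0],"delta_rot":[0,0,0],"claw":1}
    - {"xyz":[0,0,0],"delta_rot":[0,0,0],"claw":1}

```text
time_s: 10.88
tcp_pos: [0.553, -0.1585, 0.021]
tool_rot: [-3.14, -0.001, -3.123]
force: [-11.2, -4.7, 11.5]
finger_gap: 0.0234
grasp_force: 41.1
```

Emit:
drive_tool:
  motion:
    - {"xyz":[-0.7,0,0],"delta_rot":[0,0,0],"claw":1}
    - {"xyz":[0,0,0],"delta_rot":[0,0,0],"claw":1}

```text
time_s: 11.05
tcp_pos: [0.5536, -0.1585, 0.021]
tool_rot: [-3.141, -0.002, -3.123]
force: [-12.9, -5.5, 11.8]
finger_gap: 0.0237
grasp_force: 41.1
```

Emit:
drive_tool:
  motion:
    - {"xyz":[-0.7,0,0],"delta_rot":[0,0,0],"claw":1}
    - {"xyz":[0,0,0],"delta_rot":[0,0,0],"claw":1}

```text
time_s: 11.22
tcp_pos: [0.5543, -0.1584, 0.021]
tool_rot: [-3.141, -0.002, -3.123]
force: [-12.8, -6.5, 12.9]
finger_gap: 0.0234
grasp_force: 41.1
```

Emit:
drive_tool:
  motion:
    - {"xyz":[-0.8,0,0],"delta_rot":[0,0,0],"claw":1}
    - {"xyz":[0,0,0],"delta_rot":[0,0,0],"claw":1}

```text
time_s: 11.38
tcp_pos: [0.5549, -0.1584, 0.021]
tool_rot: [-3.141, -0.002, -3.123]
force: [-15.7, -4.0, 13.7]
finger_gap: 0.0234
grasp_force: 41.3
```

Emit:
drive_tool:
  motion:
    - {"xyz":[-0.8,0,0],"delta_rot":[0,0,0],"claw":1}
    - {"xyz":[0,0,0],"delta_rot":[0,0,0],"claw":1}

```text
time_s: 11.55
tcp_pos: [0.555, -0.1585, 0.021]
tool_rot: [-3.141, -0.004, -3.123]
force: [-23.0, -5.3, 18.9]
finger_gap: 0.0233
grasp_force: 42.0
```

```bash
python3 - <<'E'
from h import *
s=snap("side","4")
for n in("side3","side4"):
    c=load(n);P=cloud(c);hsv=cv2.cvtColor(c["pixels"],cv2.COLOR_BGR2HSV)
    m=np.zeros(hsv.shape[:2],np.uint8);m[235:300,270:385]=cv2.inRange(hsv,(12,120,80),(30,255,255))[235:300,270:385]
    q=P[(m>0)&(abs(P[...,2]-.024)<.004)];print(n,q[:,0].min(),q[:,0].max())
    for r in (248,250): print([tuple(int(v) for v in hsv[r,u]) for u in range(351,359)])
cv2.imwrite("pics/z5.png",cv2.resize(s["pixels"][215:305,260:390],None,fx=6,fy=6,interpolation=cv2.INTER_CUBIC))
E
```

```text
side3 0.4860050473595039 0.6638931003645122
[(20, 220, 232), (21, 222, 233), (20, 222, 231), (18, 191, 180), (118, 65, 51), (103, 50, 36), (100, 23, 67), (103, 21, 86)]
[(21, 215, 231), (20, 217, 231), (20, 219, 232), (19, 198, 218), (13, 48, 121), (120, 36, 49), (120, 18, 29), (108, 26, 50)]
side4 0.4908025386439969 0.6696241340413869
[(22, 216, 230), (20, 219, 229), (20, 217, 233), (20, 219, 235), (20, 220, 226), (18, 94, 46), (105, 46, 67), (107, 21, 86)]
[(20, 220, 229), (21, 215, 232), (20, 213, 233), (21, 217, 234), (20, 220, 227), (18, 204, 140), (112, 85, 33), (120, 26, 49)]
```

View pics/z5.png

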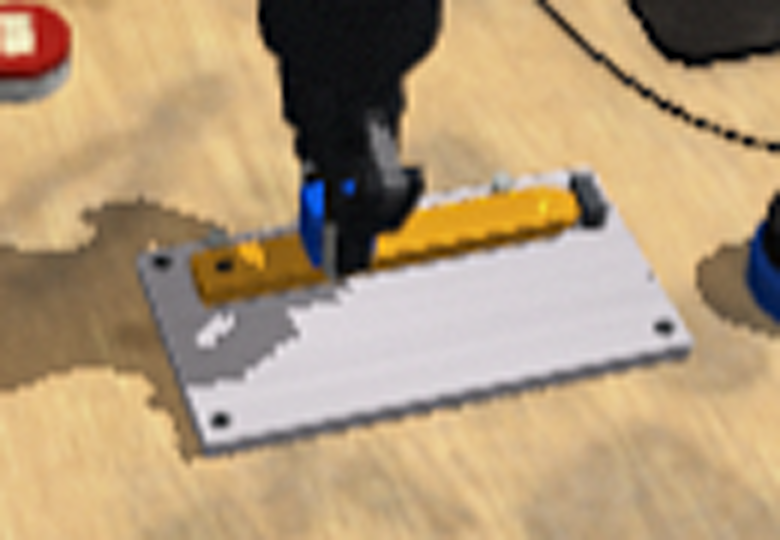

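The nose now sits on the dark stop (580,205) and both pins line the far side. Contact is hard, with x force jumping to 23 N. Next I'll press sideways briefly, and measure the window more finely from the earlier images.

Emit:
drive_tool:
  motion:
    - {"xyz":[0,0.6,0],"delta_rot":[0,0,0],"claw":1}
    - {"xyz":[0,0.3,0],"delta_rot":[0,0,0],"claw":1}
    - {"xyz":[0,0,0],"delta_rot":[0,0,0],"claw":1}
    - {"xyz":[0,0,0],"delta_rot":[0,0,0],"claw":1}
    - {"xyz":[0,0,0],"delta_rot":[0,0,0],"claw":1}
    - {"xyz":[0,0,0],"delta_rot":[0,0,0],"claw":1}

```text
time_s: 12.1
tcp_pos: [0.555, -0.1584, 0.021]
tool_rot: [-3.139, -0.004, -3.123]
force: [-22.1, -11.8, 16.8]
finger_gap: 0.0235
grasp_force: 41.6
```

```bash
python3 - <<'E'
from h import *
t=load("top0");hsv=cv2.cvtColor(t["pixels"],cv2.COLOR_BGR2HSV)
for r in range(158,172): print(r,hsv[r,198:222,2].tolist())
print()
# left/right ends of top edge, per row yellow extent
m=cv2.inRange(hsv,(15,100,40),(35,255,255))
for r in range(154,182):
    u=np.flatnonzero(m[r,174:242])+174
    if len(u): print(r,u.min(),u.max(),ray(t,[[u.min()-.5,r],[u.max()+.5,r]],.115)[:,:2].round(4).tolist())
E
```

```text
158 [190, 188, 190, 192, 168, 146, 147, 120, 71, 45, 43, 45, 47, 39, 42, 33, 36, 49, 40, 33, 27, 56, 68, 68]
159 [202, 194, 196, 203, 196, 199, 195, 196, 192, 195, 199, 195, 198, 164, 141, 151, 123, 92, 74, 45, 44, 61, 78, 75]
160 [74, 88, 104, 100, 121, 136, 158, 169, 171, 191, 208, 199, 203, 203, 202, 202, 197, 201, 198, 197, 195, 198, 197, 177]
161 [49, 56, 55, 56, 56, 52, 62, 65, 61, 68, 76, 93, 99, 106, 121, 152, 173, 175, 193, 215, 208, 203, 205, 206]
162 [58, 54, 55, 53, 53, 52, 44, 45, 42, 45, 47, 53, 49, 53, 60, 62, 64, 65, 76, 81, 77, 95, 106, 107]
163 [62, 60, 65, 59, 57, 95, 107, 80, 79, 60, 43, 36, 44, 39, 51, 46, 53, 55, 54, 59, 55, 60, 62, 52]
164 [59, 64, 62, 58, 58, 138, 173, 192, 209, 205, 206, 207, 184, 161, 150, 97, 60, 63, 63, 60, 58, 59, 57, 68]
165 [58, 61, 54, 61, 53, 61, 71, 78, 83, 94, 102, 110, 121, 160, 141, 79, 57, 52, 59, 59, 63, 57, 59, 57]
166 [58, 59, 55, 58, 56, 60, 54, 52, 51, 54, 54, 57, 59, 70, 65, 60, 59, 60, 61, 59, 62, 62, 62, 66]
167 [57, 57, 66, 58, 56, 54, 61, 57, 56, 56, 55, 53, 56, 54, 62, 58, 60, 61, 62, 62, 65, 66, 63, 64]
168 [63, 63, 5
[... 1053 characters left out ...]
6], [0.5958, 0.0502]]
168 174 241 [[0.5881, 0.2214], [0.5933, 0.0475]]
169 174 240 [[0.5855, 0.2213], [0.5905, 0.05]]
170 174 236 [[0.5829, 0.2211], [0.5876, 0.0601]]
171 174 240 [[0.5802, 0.221], [0.5853, 0.0498]]
172 174 241 [[0.5776, 0.2208], [0.5827, 0.0471]]
173 174 238 [[0.575, 0.2207], [0.5799, 0.0547]]
174 174 237 [[0.5724, 0.2205], [0.5772, 0.0572]]
175 174 241 [[0.5698, 0.2204], [0.5748, 0.0469]]
176 174 241 [[0.5671, 0.2202], [0.5722, 0.0468]]
177 174 241 [[0.5645, 0.2201], [0.5696, 0.0467]]
178 174 239 [[0.5619, 0.22], [0.5668, 0.0517]]
179 174 240 [[0.5593, 0.2198], [0.5643, 0.0491]]
180 174 241 [[0.5567, 0.2197], [0.5617, 0.0464]]
181 174 240 [[0.5541, 0.2195], [0.559, 0.0489]]
```

```bash
python3 - <<'E'
from h import *
t=load("top0")
print(ray(t,[[207.9,164.4],[202.5,164.2],[213.2,164.9]],.070).round(4))
E
```

```text
[[0.6117 0.1394 0.07  ]
 [0.6118 0.1537 0.07  ]
 [0.6107 0.1253 0.07  ]]
```

Emit:
drive_tool:
  motion:
    - {"xyz":[1,0,0],"delta_rot":[0,0,0],"claw":1}
    - {"xyz":[1.5,-1,0],"delta_rot":[0,0,0],"claw":1}
    - {"xyz":[0,0,-5],"delta_rot":[0,0,0],"claw":1}
    - {"xyz":[0,0,-15],"delta_rot":[0,0,0],"claw":1}
    - {"xyz":[0,0,-20],"delta_rot":[0,0,0],"claw":1}
    - {"xyz":[0,0,-20],"delta_rot":[0,0,0],"claw":1}
    - {"xyz":[0,0,-20],"delta_rot":[0,0,0],"claw":1}
    - {"xyz":[0,0,-10],"delta_rot":[0,0,0],"claw":1}
  squeeze: 60

```text
time_s: 12.77
tcp_pos: [0.5545, -0.1578, 0.1125]
tool_rot: [-3.141, 0.002, -3.122]
force: [0.9, -0.5, -0.8]
finger_gap: 0.0233
grasp_force: 60.8
```

Emit:
drive_tool:
  motion:
    - {"xyz":[12,15,0],"delta_rot":[0,0,0],"claw":1}
    - {"xyz":[12,30,0],"delta_rot":[0,0,0],"claw":1}
    - {"xyz":[12,30,0],"delta_rot":[0,0,0],"claw":1}
    - {"xyz":[12,30,0],"delta_rot":[0,0,0],"claw":1}
    - {"xyz":[12,30,0],"delta_rot":[0,0,0],"claw":1}
    - {"xyz":[12,30,0],"delta_rot":[0,0,0],"claw":1}
    - {"xyz":[12,30,0],"delta_rot":[0,0,0],"claw":1}
    - {"xyz":[8,30,0],"delta_rot":[0,0,0],"claw":1}

```text
time_s: 13.43
tcp_pos: [0.4563, 0.0666, 0.1097]
tool_rot: [3.141, -0.001, -3.123]
force: [-0.2, 1.0, -2.1]
finger_gap: 0.0232
grasp_force: 60.7
```

Emit:
drive_tool:
  motion:
    - {"xyz":[0,25,0],"delta_rot":[0,0,0],"claw":1}
    - {"xyz":[0,25,0],"delta_rot":[0,0,0],"claw":1}
    - {"xyz":[0,15,0],"delta_rot":[0,0,0],"claw":1}
    - {"xyz":[0,10,0],"delta_rot":[0,0,2.6],"claw":1}
    - {"xyz":[0,0,0],"delta_rot":[0,0,2.6],"claw":1}
    - {"xyz":[0,0,0],"delta_rot":[0,0,0],"claw":1}
    - {"xyz":[0,0,0],"delta_rot":[0,0,0],"claw":1}

```text
time_s: 14.02
tcp_pos: [0.4561, 0.1404, 0.1098]
tool_rot: [-3.141, -0.001, 3.072]
force: [-0.5, 0.4, -1.7]
finger_gap: 0.0233
grasp_force: 60.8
```

Emit:
drive_tool:
  motion:
    - {"xyz":[0,5,0],"delta_rot":[0,0,0],"claw":1}
    - {"xyz":[0,5,8],"delta_rot":[0,0,0],"claw":1}
    - {"xyz":[0,0,10],"delta_rot":[0,0,0],"claw":1}
    - {"xyz":[0,0,8],"delta_rot":[0,0,0],"claw":1}
    - {"xyz":[0,0,3.8],"delta_rot":[0,0,0],"claw":1}
    - {"xyz":[0,0,0],"delta_rot":[0,0,0],"claw":1}
    - {"xyz":[0,0,0],"delta_rot":[0,0,0],"claw":1}

```text
time_s: 14.6
tcp_pos: [0.457, 0.1502, 0.0802]
tool_rot: [-3.141, -0.001, 3.07]
force: [-0.4, 0.5, -2.3]
finger_gap: 0.0232
grasp_force: 60.8
```

```bash
python3 - <<'E'
from h import *
from plant import get_state
t=snap("top","5");s=snap("side","5");st=get_state();print(st["tcp_pos"],st["tool_rot"],st["force"])
for c,n,b in((t,"top",(150,130,90,90)),(s,"side",(245,140,75,65))):
    x,y,w,h=b;hsv=cv2.cvtColor(c["pixels"],cv2.COLOR_BGR2HSV);P=cloud(c)
    m=np.zeros(hsv.shape[:2],np.uint8);m[y:y+h,x:x+w]=cv2.inRange(hsv,(12,120,80),(30,255,255))[y:y+h,x:x+w]
    q=P[(m>0)&(abs(P[...,2]-.079)<.012)&(P[...,0]<.60)&(P[...,0]>.38)]
    if len(q)>10:
        l=cv2.fitLine(np.float32(q),2,0,.01,.01).ravel()
        print(n,len(q),"min",q.min(0).round(4),"max",q.max(0).round(4),"z pct",np.percentile(q[:,2],[10,50,90]).round(4),"dir",l[:3])
        for lo in np.arange(.47,.58,.02):
            e=q[(q[:,0]>lo)&(q[:,0]<lo+.02)]
            if len(e)>3: print("  x",lo.round(2),"y",e[:,1].min().round(4),e[:,1].max().round(4),"z",np.percentile(e[:,2],[20,80]).round(4),len(e))
a=cv2.resize(t["pixels"][120:240,165:255],None,fx=4.3,fy=4.3,interpolation=cv2.INTER_CUBIC)
b=cv2.resize(s["pixels"][130:220,240:340],None,fx=4,fy=4,interpolation=cv2.INTER_CUBIC)
im=np.zeros((520,800,3),np.uint8);im[:a.shape[0],:a.shape[1]]=a;im[:b.shape[0],395:395+b.shape[1]]=b;cv2.imwrite("pics/z6.png",im)
E
```

```text
[0.45729678 0.15025914 0.0808573 ] [3.14146458e+00 4.35731880e-04 3.06974918e+00] [ 0.56952827 -0.83117985 -2.20439609]
side 285 min [0.4211 0.1258 0.07  ] max [0.5711 0.1629 0.0871] z pct [0.075  0.0819 0.0847] dir [ 0.9985077  -0.05433406  0.00549631]
  x 0.47 y 0.1307 0.1581 z [0.0771 0.0835] 44
  x 0.49 y 0.1303 0.1574 z [0.076 0.084] 44
  x 0.51 y 0.1291 0.158 z [0.0781 0.0832] 47
  x 0.53 y 0.1258 0.155 z [0.0782 0.0841] 44
  x 0.55 y 0.1265 0.1532 z [0.0788 0.0842] 38
```

View pics/z6.png

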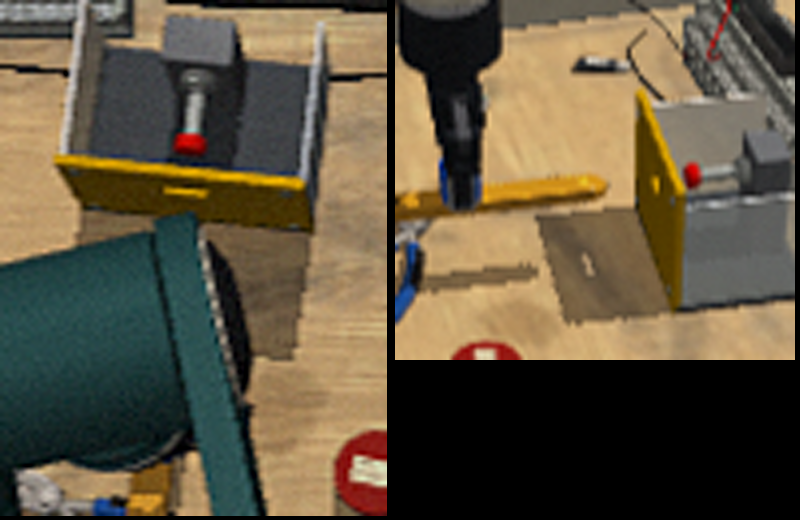

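The side crop shows the tongue level, its nose at (605,185) heading for the slot at (656,186). In the top view the arm hides the tongue. I'll compare the slot in the side view with the prediction.

```bash
python3 - <<'E'
from h import *
s=load("side5");hsv=cv2.cvtColor(s["pixels"],cv2.COLOR_BGR2HSV)
R,T,o=cam(s)
print("pred slot",proj(s,[[.6107,.1394,.077]]))
a=np.array([np.cos(-.0715),np.sin(-.0715)]);n=np.array([-a[1],a[0]])
W=np.array([.6107,.1394])
print("corners",[ (dy,dz,proj(s,[[*(W+n*dy),.077+dz]])[0].round(1).tolist()) for dy in(-.013,.013) for dz in(-.007,.007)])
for r in range(168,188): print(r,[f"{hsv[r,u,0]}/{hsv[r,u,1]}/{hsv[r,u,2]}" for u in range(301,311)])
E
```

```text
pred slot [[304.3044589  174.90494224]]
corners [(-0.013, -0.007, [305.1, 179.0]), (-0.013, 0.007, [305.2, 175.3]), (0.013, -0.007, [303.4, 174.5]), (0.013, 0.007, [303.5, 170.8])]
168 ['22/255/75', '21/255/80', '22/255/79', '22/255/78', '22/255/85', '22/255/144', '23/255/218', '22/194/191', '19/31/138', '19/50/144']
169 ['21/255/75', '21/255/80', '22/255/80', '22/255/78', '22/255/77', '22/255/106', '22/255/200', '23/255/210', '20/89/154', '18/36/142']
170 ['22/255/75', '21/255/79', '22/255/82', '21/255/82', '21/255/77', '21/255/84', '22/255/143', '23/255/219', '22/198/191', '17/30/138']
171 ['22/255/75', '22/255/78', '23/255/81', '21/255/86', '22/255/80', '22/255/75', '21/255/104', '22/255/204', '22/255/213', '20/91/157']
172 ['21/255/74', '21/255/79', '21/255/84', '21/255/86', '22/255/78', '22/255/78', '21/255/91', '21/255/169', '23/255/219', '22/166/177']
173 ['21/255/77', '22/255/76', '22/255/79', '21/255/93', '21/255/79', '22/255/78', '22/255/87', '22/255/149', '23/255/224', '22/196/196']
174 ['21/255/75', '21/255/78', '22/255/85', '22/255/134', '22/255/158', '22/255/75', '21/25
[... 1115 characters left out ...]
22/255/81', '21/255/93']
183 ['22/255/65', '21/255/81', '21/255/80', '22/255/79', '22/255/80', '21/255/81', '21/255/82', '22/255/81', '21/255/87', '21/255/95']
184 ['22/181/55', '21/255/80', '21/255/79', '21/255/81', '22/255/79', '21/255/83', '21/255/83', '22/255/79', '22/255/84', '21/255/97']
185 ['18/125/61', '21/255/76', '22/255/81', '22/255/80', '22/255/80', '22/255/83', '21/255/81', '21/255/81', '22/255/82', '22/255/96']
186 ['17/108/90', '23/255/58', '21/255/82', '22/255/79', '22/255/79', '21/255/82', '21/255/81', '21/255/83', '22/255/82', '22/255/95']
187 ['18/111/117', '20/136/60', '21/255/82', '21/255/80', '21/255/82', '22/255/83', '21/255/82', '22/255/81', '22/255/83', '22/255/95']
```

Emit:
drive_tool:
  motion:
    - {"xyz":[-6,0,0.6],"delta_rot":[0,0,0],"claw":1}
    - {"xyz":[-8,0,0],"delta_rot":[0,0,0],"claw":1}
    - {"xyz":[-8,0,0],"delta_rot":[0,0,0],"claw":1}
    - {"xyz":[-6,0,0],"delta_rot":[0,0,0],"claw":1}
    - {"xyz":[-4,0,0],"delta_rot":[0,0,0],"claw":1}
    - {"xyz":[0,0,0],"delta_rot":[0,0,0],"claw":1}
    - {"xyz":[0,0,0],"delta_rot":[0,0,0],"claw":1}

```text
time_s: 15.28
tcp_pos: [0.4891, 0.1479, 0.0797]
tool_rot: [-3.141, -0.001, 3.07]
force: [-0.0, -0.1, -2.1]
finger_gap: 0.023
grasp_force: 60.8
```

Emit:
drive_tool:
  motion:
    - {"xyz":[-2,0,0],"delta_rot":[0,0,0],"claw":1}
    - {"xyz":[-2,0,0],"delta_rot":[0,0,0],"claw":1}
    - {"xyz":[0,0,0],"delta_rot":[0,0,0],"claw":1}

```text
time_s: 15.53
tcp_pos: [0.4932, 0.1478, 0.08]
tool_rot: [3.142, 0.0, 3.07]
force: [-0.2, 1.0, -2.1]
finger_gap: 0.0232
grasp_force: 60.8
```

Emit:
drive_tool:
  motion:
    - {"xyz":[-1.5,0,0],"delta_rot":[0,0,0],"claw":1}
    - {"xyz":[-1.5,0,0],"delta_rot":[0,0,0],"claw":1}
    - {"xyz":[0,0,0],"delta_rot":[0,0,0],"claw":1}

```text
time_s: 15.78
tcp_pos: [0.4962, 0.1475, 0.08]
tool_rot: [3.142, 0.0, 3.07]
force: [0.5, -0.2, -2.1]
finger_gap: 0.0235
grasp_force: 60.8
```

Emit:
drive_tool:
  motion:
    - {"xyz":[-1.5,0,0],"delta_rot":[0,0,0],"claw":1}
    - {"xyz":[-1.5,0,0],"delta_rot":[0,0,0],"claw":1}
    - {"xyz":[0,0,0],"delta_rot":[0,0,0],"claw":1}

```text
time_s: 16.03
tcp_pos: [0.4992, 0.1473, 0.0799]
tool_rot: [3.142, 0.0, 3.07]
force: [-0.7, -0.1, -1.8]
finger_gap: 0.0233
grasp_force: 60.8
```

Emit:
drive_tool:
  motion:
    - {"xyz":[-1.5,0,0],"delta_rot":[0,0,0],"claw":1}
    - {"xyz":[-1.5,0,0],"delta_rot":[0,0,0],"claw":1}
    - {"xyz":[0,0,0],"delta_rot":[0,0,0],"claw":1}

```text
time_s: 16.28
tcp_pos: [0.5022, 0.1471, 0.0799]
tool_rot: [3.142, 0.0, 3.07]
force: [-0.4, -0.4, -2.8]
finger_gap: 0.0233
grasp_force: 60.8
```

Emit:
drive_tool:
  motion:
    - {"xyz":[-1,0,0],"delta_rot":[0,0,0],"claw":1}
    - {"xyz":[-1,0,0],"delta_rot":[0,0,0],"claw":1}
    - {"xyz":[0,0,0],"delta_rot":[0,0,0],"claw":1}

```text
time_s: 16.53
tcp_pos: [0.5041, 0.1469, 0.0799]
tool_rot: [-3.142, 0.0, 3.07]
force: [-0.1, -0.5, -2.1]
finger_gap: 0.0232
grasp_force: 60.8
```

Emit:
drive_tool:
  motion:
    - {"xyz":[-1,0,0],"delta_rot":[0,0,0],"claw":1}
    - {"xyz":[-1,0,0],"delta_rot":[0,0,0],"claw":1}
    - {"xyz":[0,0,0],"delta_rot":[0,0,0],"claw":1}

```text
time_s: 16.78
tcp_pos: [0.5061, 0.1468, 0.0799]
tool_rot: [-3.142, 0.0, 3.07]
force: [-0.1, 1.3, -2.8]
finger_gap: 0.0229
grasp_force: 60.8
```

Emit:
drive_tool:
  motion:
    - {"xyz":[-1,0,0],"delta_rot":[0,0,0],"claw":1}
    - {"xyz":[-1,0,0],"delta_rot":[0,0,0],"claw":1}
    - {"xyz":[0,0,0],"delta_rot":[0,0,0],"claw":1}

```text
time_s: 17.03
tcp_pos: [0.5081, 0.1467, 0.0799]
tool_rot: [3.141, -0.0, 3.07]
force: [-0.3, 1.1, -3.3]
finger_gap: 0.0234
grasp_force: 60.8
```

Emit:
drive_tool:
  motion:
    - {"xyz":[-1,0,0],"delta_rot":[0,0,0],"claw":1}
    - {"xyz":[-1,0,0],"delta_rot":[0,0,0],"claw":1}
    - {"xyz":[0,0,0],"delta_rot":[0,0,0],"claw":1}

```text
time_s: 17.28
tcp_pos: [0.5101, 0.1466, 0.0799]
tool_rot: [3.141, -0.0, 3.07]
force: [-0.3, 2.3, -3.0]
finger_gap: 0.023
grasp_force: 60.7
```

Emit:
drive_tool:
  motion:
    - {"xyz":[-1,0,0],"delta_rot":[0,0,0],"claw":1}
    - {"xyz":[-1,0,0],"delta_rot":[0,0,0],"claw":1}
    - {"xyz":[0,0,0],"delta_rot":[0,0,0],"claw":1}

```text
time_s: 17.53
tcp_pos: [0.5121, 0.1464, 0.0799]
tool_rot: [3.142, 0.0, 3.07]
force: [-0.0, 2.6, -2.3]
finger_gap: 0.023
grasp_force: 60.7
```

Emit:
drive_tool:
  motion:
    - {"xyz":[-1,0,0],"delta_rot":[0,0,0],"claw":1}
    - {"xyz":[-1,0,0],"delta_rot":[0,0,0],"claw":1}
    - {"xyz":[0,0,0],"delta_rot":[0,0,0],"claw":1}

```text
time_s: 17.78
tcp_pos: [0.5141, 0.1463, 0.0799]
tool_rot: [3.142, 0.0, 3.07]
force: [0.2, 2.9, -2.0]
finger_gap: 0.0229
grasp_force: 60.7
```

Emit:
drive_tool:
  motion:
    - {"xyz":[-1,0.5,0],"delta_rot":[0,0,0],"claw":1}
    - {"xyz":[-1,0,0],"delta_rot":[0,0,0],"claw":1}
    - {"xyz":[0,0,0],"delta_rot":[0,0,0],"claw":1}

```text
time_s: 18.03
tcp_pos: [0.5162, 0.1464, 0.08]
tool_rot: [-3.141, 0.0, 3.07]
force: [-0.3, 0.3, -2.4]
finger_gap: 0.0232
grasp_force: 60.8
```

Emit:
drive_tool:
  motion:
    - {"xyz":[-1.5,0,0],"delta_rot":[0,0,0],"claw":1}
    - {"xyz":[-1.5,0,0],"delta_rot":[0,0,0],"claw":1}
    - {"xyz":[0,0,0],"delta_rot":[0,0,0],"claw":1}

```text
time_s: 18.28
tcp_pos: [0.5193, 0.1463, 0.0799]
tool_rot: [-3.142, 0.0, 3.07]
force: [-0.4, -0.3, -1.9]
finger_gap: 0.0231
grasp_force: 60.8
```

Emit:
drive_tool:
  motion:
    - {"xyz":[-1.5,0,0],"delta_rot":[0,0,0],"claw":1}
    - {"xyz":[-1.5,0,0],"delta_rot":[0,0,0],"claw":1}
    - {"xyz":[0,0,0],"delta_rot":[0,0,0],"claw":1}

```text
time_s: 18.53
tcp_pos: [0.522, 0.1461, 0.0798]
tool_rot: [-3.142, -0.0, 3.07]
force: [-2.1, 0.1, -1.3]
finger_gap: 0.0231
grasp_force: 60.9
```

Emit:
drive_tool:
  motion:
    - {"xyz":[-1.5,0,0],"delta_rot":[0,0,0],"claw":1}
    - {"xyz":[-1.5,0,0],"delta_rot":[0,0,0],"claw":1}
    - {"xyz":[0,0,0],"delta_rot":[0,0,0],"claw":1}

```text
time_s: 18.78
tcp_pos: [0.5251, 0.1459, 0.0798]
tool_rot: [-3.142, -0.0, 3.07]
force: [-1.7, 0.6, -1.5]
finger_gap: 0.0228
grasp_force: 60.9
```

Emit:
drive_tool:
  motion:
    - {"xyz":[-1.5,0,0],"delta_rot":[0,0,0],"claw":1}
    - {"xyz":[-1.5,0,0],"delta_rot":[0,0,0],"claw":1}
    - {"xyz":[-1,0,0],"delta_rot":[0,0,0],"claw":1}
    - {"xyz":[0,0,0],"delta_rot":[0,0,0],"claw":1}

```text
time_s: 19.12
tcp_pos: [0.5291, 0.1456, 0.0798]
tool_rot: [-3.142, -0.0, 3.07]
force: [-3.0, 0.4, -2.5]
finger_gap: 0.0231
grasp_force: 60.9
```

Emit:
drive_tool:
  motion:
    - {"xyz":[-1.5,0,0],"delta_rot":[0,0,0],"claw":1}
    - {"xyz":[-1.5,0,0],"delta_rot":[0,0,0],"claw":1}
    - {"xyz":[-0.5,0,0],"delta_rot":[0,0,0],"claw":1}
    - {"xyz":[0,0,0],"delta_rot":[0,0,0],"claw":1}
    - {"xyz":[0,0,0],"delta_rot":[0,0,0],"claw":1}
    - {"xyz":[0,0,0],"delta_rot":[0,0,0],"claw":1}

```text
time_s: 19.62
tcp_pos: [0.5324, 0.1454, 0.0799]
tool_rot: [-3.142, -0.0, 3.07]
force: [-3.7, 0.0, -2.2]
finger_gap: 0.023
grasp_force: 60.9
```

```bash
python3 - <<'E'
from h import *
from plant import get_state
t=snap("top","6");s=snap("side","6");st=get_state();print(st["time_s"],st["tcp_pos"],st["tool_rot"],st["force"],st["grasp_force"])
for n in("side5","side6"):
    c=load(n);hsv=cv2.cvtColor(c["pixels"],cv2.COLOR_BGR2HSV);P=cloud(c)
    m=cv2.inRange(hsv,(0,150,60),(8,255,255));m[:165]=0;m[182:]=0;m[:,:306]=0;m[:,325:]=0
    q=P[m>0];print(n,np.argwhere(m)[:,::-1].mean(0),q[:,0].min(),np.median(q,0))
a=cv2.resize(t["pixels"][110:220,165:255],None,fx=4.3,fy=4.3,interpolation=cv2.INTER_CUBIC)
b=cv2.resize(s["pixels"][130:220,240:340],None,fx=4,fy=4,interpolation=cv2.INTER_CUBIC)
im=np.zeros((520,800,3),np.uint8);im[:a.shape[0],:a.shape[1]]=a;im[:b.shape[0],395:395+b.shape[1]]=b;cv2.imwrite("pics/z7.png",im)
E
```

```text
19.7167 [0.53238957 0.14538831 0.07992661] [-3.14155035e+00 -1.87126689e-05  3.06989240e+00] [-3.32447552  0.33079876 -1.51007889] 60.92720115557313
side5 [313.84210526 173.26315789] 0.6359128428211848 [0.63989484 0.13143134 0.08308743]
side6 [317.5 173. ] 0.6462004846265688 [0.6517602  0.13136751 0.08175217]
```

View pics/z7.png

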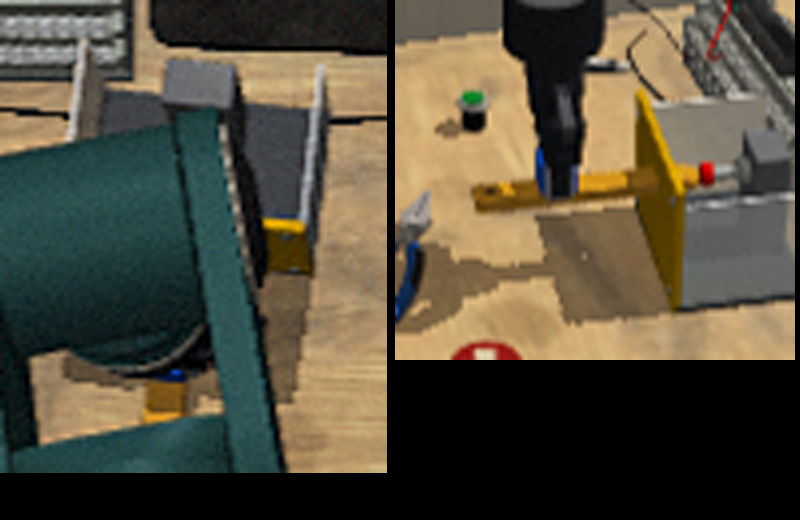

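The nose passes through the window and presses the red plunger (now at (708,173) in the side crop). The plunger has moved about 11 mm, the tongue is level, and the sideways force is nearly zero.

```bash
python3 -c "
from plant import *
print(job_done())"
```

```text
the job is handed in; nothing more can be done
None
```

The job is handed in at about 20 s of the 64 s allowed: the tongue was seated on both pins and the stop, passed level through the window, and is held pressing the plunger back about 11 mm with a 61 N grip. The judge returned no verdict.

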